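# Tuck the flashing under the lapped shingles of a nest-box roof

### The job

Push the red spring stop pin on the little roof panel right down to its stop, where it stays, then take the aluminium flashing by its upstand and slide its flat edge about 20 mm in under the loose lower edge of the shingles, square and in the middle, without lifting the shingles. Press the flashing flat on the board and finish while still gripping its upstand and pushing it down firmly (about 10 N), without letting go. Leave the black sanding block and the roll of masking tape where they are.

Things in the scene. Friction and masses are not known exactly. Their poses are not given: they have to be found in the camera images.
- roof: Roof panel of a nest box, screwed down flat on the bench: plywood board 180 x 170 x 12 mm with one course of brown wooden shingles over its far part. Origin on the bench (z = 0) straight below the middle of the shingles' loose lower edge; x points level, in under the shingles (away from the robot), y along that edge, z up. The board runs from x = -75 to +105 mm, y = -85 to +85 mm, its upper face at z = 12 mm. It is fixed and differs in place and yaw from start to start.
- lap_mouth (a point): The point on the board's upper face (12 mm above the bench) straight below the middle of the shingles' loose lower edge, the mouth of the lap; axes as the roof's. The shingles are 7 mm thick, 170 mm wide along y, and their underside is 9 mm above the board, so the mouth is a slot 9 mm high; it is 60 mm deep (x = 0 to 60 mm), ending at a batten. The top of the shingles is 28 mm above the bench, of the ridge strip behind them (x = 84 to 106 mm) 34 mm.
- shingle (a joint): Lift angle of the loose part of the shingles about where it is nailed, 64 mm behind its lower edge: 0 = lying down as it should, grows as it is lifted (0.07 = lower edge 4.5 mm up). A spring of about 2.5 N at the edge holds it down.
- stop_pin (a joint): How far the stop pin is pressed down, m: 0 = up (12 mm above the board; it may start up to 3 mm down), 0.0125 = on its stop, 0.5 mm below the board's face. It takes 3 to 5 N and stays where it is pushed.
- pin_head (a point): Centre of the top of the stop pin's round red head, 16 mm diameter, 32 mm in front (roof -x) of the shingles' lower edge, in the middle of the board. The pin moves straight down and lies under the flashing once that is in place.
- flashing: Aluminium flashing, a stiff loose L-section 100 mm long (its y), 0.1 to 0.17 kg, lying at first on its flat leg on the bench: flat leg 70 mm wide (x = -35 to +35 mm) and 4 mm thick, upstand 8 mm thick and 40 mm high along its edge at x = -35 to -27 mm. Origin at the centre of its underside, z up. The edge at x = +35 mm is the one to tuck.
- upstand (a point): Where to grip the flashing: in the middle of its upstand's length and thickness, 28 mm above the flashing's underside (12 mm below the upstand's top), 31 mm from the origin along its -x. Axes as the flashing's; grip across the 8 mm thickness (its x).
- tuck_edge (a point): Middle of the flashing's edge that goes under the shingles, on its underside (z = 0 of the flashing), 66 mm from the point upstand along its +x.
- sanding: Black rubber sanding block, 42 x 70 x 30 mm, loose bystander; origin at the centre of its underside.
- tape_roll: Roll of masking tape, 100 mm across and 25 mm high, loose bystander; origin at the centre of its underside.

How it is judged:
By the outcome, as a careful person would: the job done as asked, in the order asked, and still so for the second after the job is handed in, while the arm keeps its last pose, push and grip.
It also fails if it takes over 51 s, if anything falls off the work surface, if the arm or the gripper's body presses on something with over 40 N, if the wrist force passes 120 N, or if a joint passes its speed limit or range.

### The arm

A 6-joint arm with a two-finger parallel gripper is mounted at the origin on a cart in front of the work surface, level with it; the furniture and walls round the work are solid. World frame = base frame: x ahead of the robot, y to its left, z up, the work surface at z = 0. Lengths are in m, angles in rad, forces in N, time in s.
With the tool pointing down it reaches from about 0.15 to 0.775 m from the base axis. Payload 6.1 kg.
Tool frame: the origin (TCP) lies at the very end of the fingers, on their centre line; the grasp point (between the pads) lies 19 mm behind it; z points along the fingers, y is the line along which they close (so a half turn about z gives the same grasp; the last joint's range is limited). The gripper opens to 85 mm and grips with 20 to 120 N. Pads are 22 mm wide; open, the fingers measure 114 mm over their backs; the gripper's body (76 mm by 85 mm) begins 54 mm behind the grasp point. The pads swing forward as they close: fully open they stand 13 mm farther back than shut.
Start: joints at [-1.283, 0.126, -0.04, 1.405, 0, 1.571], TCP at [0.149, -0.503, 0.231] pointing down, gripper open.
Joint ranges: [-2.72, 2.72], [-0.95, 1.95], [-1.27, 1.35], [-1.78, 2.02], [-1.46, 1.47], [-3.14, 3.14]. Speed limits (rad/s): [2.39, 2.39, 3.01, 3.14, 3.14, 3.14].

### API

Orientations are given as a unit quaternion [x, y, z, w].
In Python, from plant import r gives the robot as it stands. Calls block until the motion is done:
- r.move_to(position, orientation): joint-space move of the TCP to a pose.
- r.move_straight(position, rot=None, max_speed=0.15, guard=None): straight line of the TCP; rot=None keeps the orientation; max_speed is the mean speed in m/s. With guard (N) it stops when the force on the tool has changed by that much, and returns True; else False.
- r.movej(angles): joint-space move.
- r.open_gripper() and r.clamp(squeeze=None): open the fingers fully, or close them until they stop; squeeze is the grip in N (None keeps the last).
- r.sleep(seconds).
- r.ik(position, orientation): joint angles nearest the present ones, or None.
- r.snapshot(name): name is "scene" or "side" or "wrist"; returns (picture, depth): 384x512x3 uint8, red, green, blue; 384x512 float32, m along the optical axis (not along the pixel's ray), 0 where there is no reading.
- r.camera_info(name): a dict with "fx", "fy", "cx", "cy" (pixels), "pose" (4x4, takes a point from camera to world coordinates); the wrist camera has in their place "tool_from_camera" (4x4, takes a point from camera to tool coordinates, whose origin is the TCP and whose axes are the flange's). Camera axes: x right, y up, looking along -z (the intrinsics and any distortion apply to the point x, -y, -z); pixel columns grow to the right and rows downward; lengths in m; the calibration is good to about 2 mm. A picture is of the moment at which its call begins: read the wrist's pose just before it. camera_info takes no time and is no camera call.
A pose or a line that the arm cannot do raises r.PlanningError and nothing moves.
- r.sign_off(): hands the job in; it is judged then, once.
Readings, each from a call of its own:
- r.get_t(): time.
- r.get_q(): joint angles.
- r.get_qd(): joint speeds.
- r.get_tau(): joint torques, N m.
- r.get_tool_pos(): TCP position.
- r.get_orientation(): TCP orientation.
- r.get_ft_force(): force on the tool from outside, world axes, zero at the start.
- r.get_torque(): the same for the moment, N m.
- r.get_grip_width(): opening from 0.0 (shut) to 1.0 (fully open).
- r.get_finger_force(): force on a finger pad.
Only numpy, scipy, OpenCV 4.12 (cv2) and the standard library are available. Lean on these libraries where they do the work, as an engineer would, in place of code of your own. Each camera call takes 0.05 s, during which the arm holds its last target. There are 200 camera calls.

## Working session

There is one attempt and no reset: what is moved stays moved. The work goes in short steps, each a Python script; the robot and the scene stay as the last script left them, time stands still between calls to the robot, and variables do not carry over. Pictures are saved under pics/ and viewed, at most 10 in all, crops included, and the job is handed in when it is done.

```bash
ls; mkdir -p pics; python3 - <<'E'
from plant import r
import cv2,numpy as np
ims=[]
for n in("scene","side"):
    p,d=r.snapshot(n); np.savez(f"/tmp/{n}.npz",p=p,d=d); i=r.camera_info(n)
    print(n,{k:(np.round(v,4).tolist() if not isinstance(v,str) else v) for k,v in i.items()},(d>0).mean())
    cv2.imwrite(f"pics/{n}0.png",p[:,:,::-1])
print(r.get_t(),r.get_orientation(),r.camera_info("wrist"))
E
```

```text
pics
scene {'fx': 432.0567, 'fy': 432.0567, 'cx': 255.2149, 'cy': 194.1685, 'pose': [[0.8572, 0.4261, -0.2892, 0.2805], [-0.515, 0.7104, -0.4797, -0.6781], [0.0011, 0.5601, 0.8284, 0.8988], [0.0, 0.0, 0.0, 1.0]]} 0.9961496988932291
side {'fx': 406.332, 'fy': 406.332, 'cx': 260.5492, 'cy': 190.6319, 'pose': [[0.4902, -0.6953, 0.5257, 1.0397], [0.8715, 0.4008, -0.2825, -0.4646], [-0.0142, 0.5966, 0.8024, 0.8131], [0.0, 0.0, 0.0, 1.0]]} 0.9960123697916666
0.1 [ 9.89666639e-01  1.43385672e-01 -1.13940452e-04 -6.92652221e-04] {'fx': 307.0001460237355, 'fy': 307.0001460237355, 'cx': 261.6152174102211, 'cy': 195.1436378043733, 'tool_from_camera': array([[ 3.75629256e-04,  9.51081927e-01,  3.08938550e-01,
         7.84501781e-02],
       [ 9.99999742e-01, -5.46443775e-04,  4.66382843e-04,
         9.02891208e-04],
       [ 6.12385840e-04,  3.08938295e-01, -9.51081886e-01,
        -1.42404276e-01],
       [ 0.00000000e+00,  0.00000000e+00,  0.00000000e+00,
         1.00000000e+00]])}
```

View pics/scene0.png

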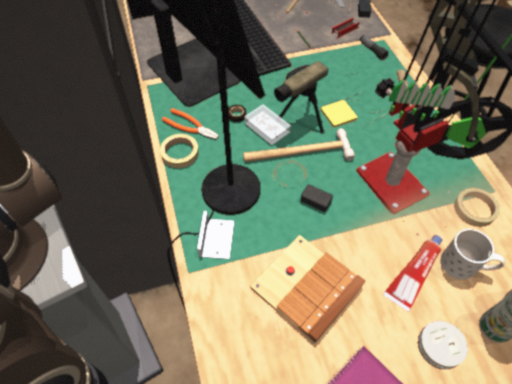

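View pics/side0.png

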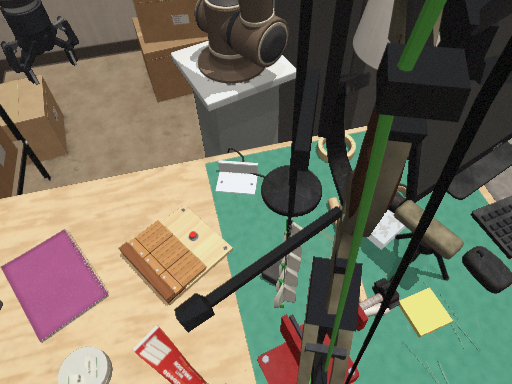

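The scene view shows the roof at about (310,285) with its pin at (290,270). The flashing is the white L at (216,238), with its upstand at (203,228) on the robot side. A tall lamp stands at (230,190). Next I'll measure these and zoom in.

```bash
cat > h.py <<'E'
from plant import r
import cv2,numpy as np
def cloud(name,d,T=None):
    i=r.camera_info(name); T=i["pose"] if T is None else T
    v,u=np.mgrid[:384,:512]
    c=np.stack([(u-i["cx"])/i["fx"]*d,-(v-i["cy"])/i["fy"]*d,-d],-1)
    return c@T[:3,:3].T+T[:3,3]
E
python3 - <<'E'
from h import *
out=[]
for n,(u,v) in(("scene",(190,200)),("side",(120,140))):
    f=np.load(f"/tmp/{n}.npz"); p,d=f["p"],f["d"]; P=cloud(n,d)
    out.append(cv2.resize(p[v:v+150,u-35:u+165,::-1],(600,450) if 0 else (400,300),interpolation=cv2.INTER_CUBIC))
    h=cv2.cvtColor(p,cv2.COLOR_RGB2HSV)
    z=P[...,2]
    # flashing: low saturation bright
    pts={"scene":[(290,270),(217,238),(203,228),(300,240),(255,285),(318,197),(312,248),(362,278),(180,150),(230,190)],"side":[(194,236),(237,183),(240,166),(183,208),(231,246)]}[n]
    for a,b in pts: print(n,(a,b),np.round(P[b,a],3),h[b,a])
    m=(h[...,1]>150)&((h[...,0]<6)|(h[...,0]>174))&(h[...,2]>100)&(np.hypot(P[...,0]-P[pts[0][1],pts[0][0]][0],P[...,1]-P[pts[0][1],pts[0][0]][1])<.03)
    print("pin",m.sum(),np.round(np.median(P[m],0),4))
cv2.imwrite("pics/crop1.png",np.hstack(out))
E
```

```text
scene (290, 270) [ 0.547 -0.383  0.027] [  2 167 250]
scene (217, 238) [ 0.453 -0.22   0.003] [120   2 254]
scene (203, 228) [ 0.43 -0.2   0.04] [126   5 245]
scene (300, 240) [ 0.613 -0.328  0.013] [ 18  58 172]
scene (255, 285) [ 0.467 -0.369  0.013] [ 21  85 242]
scene (318, 197) [ 0.712 -0.258  0.026] [10 27 85]
scene (312, 248) [ 0.626 -0.357  0.008] [ 25  71 251]
scene (362, 278) [ 0.668 -0.479  0.03 ] [ 14 122 222]
scene (180, 150) [0.494 0.069 0.001] [ 77 117 164]
scene (230, 190) [ 0.538 -0.132  0.029] [150   5  47]
pin 28 [ 0.55   -0.3813  0.0224]
side (194, 236) [ 0.559 -0.378  0.024] [  2 170 202]
side (237, 183) [ 0.461 -0.22   0.007] [102   5 243]
side (240, 166) [ 0.434 -0.196  0.03 ] [ 30   8 121]
side (183, 208) [ 0.466 -0.368  0.01 ] [ 17  57 179]
side (231, 246) [ 0.617 -0.316  0.014] [ 40  55 185]
pin 29 [ 0.5529 -0.3798  0.0241]
```

View pics/crop1.png

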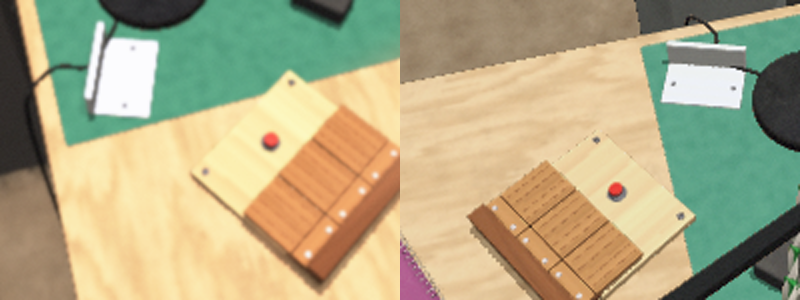

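The crops show the flashing with its upstand toward the robot's left front and a lamp cord running behind it. The roof's shingles lie on the side away from the robot. Next come close wrist views of both, and a check on obstacle heights.

```bash
cat >> h.py <<'E'
from scipy.spatial.transform import Rotation as Ro
def down(yaw):  # tool x at world yaw, z down
    c,s=np.cos(yaw),np.sin(yaw)
    return Ro.from_matrix(np.array([[c,s,0],[s,-c,0],[0,0,-1]]))
def wrist():
    p,q=r.get_tool_pos(),r.get_orientation()
    T=np.eye(4);T[:3,:3]=Ro.from_quat(q).as_matrix();T[:3,3]=p
    im,d=r.snapshot("wrist"); T=T@r.camera_info("wrist")["tool_from_camera"]
    return im,d,cloud("wrist",d,T),T
E
python3 - <<'E'
from h import *
for n in("scene","side"):
    P=cloud(n,np.load(f"/tmp/{n}.npz")["d"]).reshape(-1,3)
    m=(P[:,2]>.06)&(P[:,0]>.25)&(P[:,0]<.85)&(P[:,1]>-.65)&(P[:,1]<.1)
    Q=P[m]
    for zl in np.arange(.06,.6,.1):
        k=Q[(Q[:,2]>zl)&(Q[:,2]<=zl+.1)]
        H=set(map(tuple,np.round(k[:,:2]/.08).astype(int))); print(n,round(zl,2),len(k),[(round(a*.08,2),round(b*.08,2)) for a,b in sorted(H)])
for k,(p,y) in {"A":((.55,-.35,.22),np.radians(18)),"B":((.46,-.24,.2),np.radians(18))}.items():
    for a in(y,y-np.pi/2,y+np.pi/2): print(k,np.degrees(a),np.round(r.ik(p,down(a).as_quat()),2) if r.ik(p,down(a).as_quat()) is not None else None)
E
```

```text
scene 0.06 1119 [(np.float64(0.56), np.float64(-0.16)), (np.float64(0.56), np.float64(-0.08)), (np.float64(0.72), np.float64(0.0)), (np.float64(0.72), np.float64(0.08)), (np.float64(0.8), np.float64(0.0)), (np.float64(0.88), np.float64(-0.56)), (np.float64(0.88), np.float64(-0.08)), (np.float64(0.88), np.float64(0.0))]
scene 0.16 948 [(np.float64(0.56), np.float64(-0.16)), (np.float64(0.56), np.float64(-0.08)), (np.float64(0.72), np.float64(0.0)), (np.float64(0.72), np.float64(0.08)), (np.float64(0.8), np.float64(0.0)), (np.float64(0.88), np.float64(0.0))]
scene 0.26 1501 [(np.float64(0.56), np.float64(-0.16)), (np.float64(0.56), np.float64(-0.08)), (np.float64(0.64), np.float64(0.08)), (np.float64(0.72), np.float64(0.08)), (np.float64(0.8), np.float64(-0.32)), (np.float64(0.88), np.float64(-0.32))]
scene 0.36 1165 [(np.float64(0.56), np.float64(-0.16)), (np.float64(0.56), np.float64(-0.08)), (np.float64(0.64), np.float64(0.08)), (np.float64(0.8), np.float64(-0.32)), (np.float64(0.88), np.float64(-0.32))]
scene 0.46 633 [(np.float64(0.56), np.float64(-0.16)), (np.float64(0.56), np.fl
[... 923 characters left out ...]
72), np.float64(-0.16)), (np.float64(0.72), np.float64(-0.08)), (np.float64(0.8), np.float64(-0.32)), (np.float64(0.8), np.float64(-0.08)), (np.float64(0.88), np.float64(-0.32)), (np.float64(0.88), np.float64(-0.24))]
side 0.56 998 [(np.float64(0.72), np.float64(-0.16)), (np.float64(0.72), np.float64(-0.08)), (np.float64(0.8), np.float64(-0.32)), (np.float64(0.88), np.float64(-0.32)), (np.float64(0.88), np.float64(-0.24))]
A 18.0 [-0.57  0.37  0.26  1.45  0.    2.26]
A -72.0 [-0.57  0.37  0.26  1.45  0.   -2.45]
A 108.0 [-0.57  0.37  0.26  1.45  0.    0.69]
B 18.0 [-0.48  0.12 -0.12  1.34  0.    2.35]
B -72.0 [-0.48  0.12 -0.12  1.34  0.   -2.37]
B 108.0 [-0.48  0.12 -0.12  1.34  0.    0.78]
```

```bash
python3 - <<'E'
from h import *
r.move_to((.46,-.24,.20),down(np.radians(108)).as_quat())
im,d,P,T=wrist(); np.savez("/tmp/B.npz",p=im,d=d,P=P,T=T); cv2.imwrite("pics/B.png",im[:,:,::-1])
r.move_to((.55,-.36,.17),down(np.radians(108)).as_quat()); r.clamp(40)
im,d,P,T=wrist(); np.savez("/tmp/A.npz",p=im,d=d,P=P,T=T); cv2.imwrite("pics/A.png",im[:,:,::-1])
print(r.get_t(),r.get_ft_force(),r.get_tool_pos())
E
```

```text
3.1333 [ 0.19688491 -0.45502794  0.31390991] [ 0.55000346 -0.35997643  0.16993494]
```

View pics/A.png

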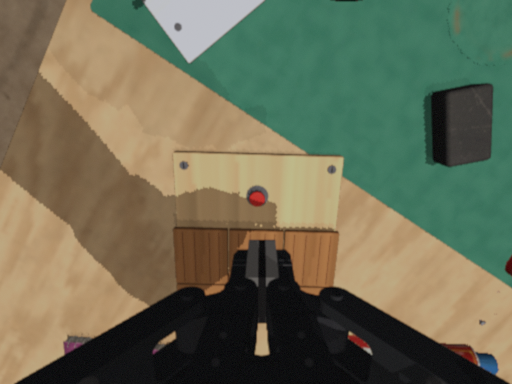

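View pics/B.png

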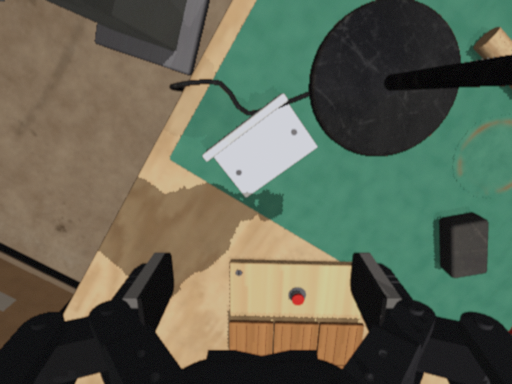

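View A shows the board with front corners at (175,152) and (343,155), the shingle edge along row ~229, the pin at (257,197) and the closed fingertips at (262,240). View B shows the flashing leg's corners at (318,148) and (247,196), with the upstand top running from (206,157) to (285,98).

```bash
python3 - <<'E'
from h import *
def rect(P,m,name):
    k=cv2.morphologyEx(m.astype(np.uint8),cv2.MORPH_OPEN,np.ones((3,3)))
    n,l,s,c=cv2.connectedComponentsWithStats(k); i=1+np.argmax(s[1:,4]); mm=l==i
    q=P[mm]; b=cv2.minAreaRect((q[:,:2]*1000).astype(np.float32))
    print(name,s[i].tolist(),np.round(b[0],1),np.round(b[1],1),round(b[2],2),"z",np.round(np.median(q[:,2]),4)); return mm
A=np.load("/tmp/A.npz");B=np.load("/tmp/B.npz")
for n,F in(("A",A),("B",B)):
    p,P=F["p"],F["P"]; h=cv2.cvtColor(p,cv2.COLOR_RGB2HSV); z=P[...,2]
    reg=(P[...,0]>.4)&(P[...,0]<.72)&(P[...,1]>-.6)&(P[...,1]<-.25)
    rect(P,reg&(z>.007)&(z<.018),n+" board")
    rect(P,reg&(z>.021)&(z<.032)&(h[...,0]<19)&(h[...,1]>90),n+" shingle")
    m=reg&(h[...,1]>170)&((h[...,0]<6)|(h[...,0]>174))&(h[...,2]>80)&(z>.015)&(z<.03)
    v,u=np.nonzero(m); print(n,"pin",m.sum(),u.mean(),v.mean(),np.round(P[m].mean(0),4), np.round(np.percentile(P[m],[5,95],axis=0),4).tolist())
    reg=(P[...,0]>.36)&(P[...,0]<.56)&(P[...,1]>-.3)&(P[...,1]<-.12)
    w=reg&(h[...,1]<30)&(h[...,2]>120)
    if n=="B":
        rect(P,w&(z<.012),"leg"); rect(P,reg&(z>.034)&(z<.046)&(h[...,2]>100),"up"); rect(P,w,"all")
# fingertip extents in tool frame
Tt=A["T"]@np.linalg.inv(r.camera_info("wrist")["tool_from_camera"])
q=(A["P"].reshape(-1,3)-Tt[:3,3])@Tt[:3,:3]
for a in(-.004,-.008,-.015,-.025):
    k=q[(np.abs(q[:,2]-a)<.003)&(np.abs(q[:,:2]).max(1)<.05)]
    print(a,len(k),np.round(np.percentile(k,[1,99],axis=0)*1000,1).tolist() if len(k) else"")
E
```

```text
A board [173, 152, 170, 79, 12095] [ 549.8 -377.6] [170.3  80.2] 16.29 z 0.0119
A shingle [173, 227, 55, 68, 3290] [ 515.7 -464. ] [56.  77.6] 16.51 z 0.0278
A pin 168 256.5833333333333 198.35714285714286 [ 0.5503 -0.3795  0.0233] [[0.5444, -0.3855, 0.0219], [0.556, -0.3736, 0.0247]]
B board [230, 262, 131, 61, 7048] [ 550.3 -379.3] [169.3  85. ] 16.5 z 0.0118
B shingle [229, 320, 135, 48, 4336] [ 568.6 -442.5] [169.2  68.2] 15.79 z 0.0276
B pin 102 297.46078431372547 298.8333333333333 [ 0.5497 -0.3787  0.0231] [[0.5441, -0.3843, 0.0211], [0.5558, -0.3732, 0.0247]]
leg [215, 105, 102, 91, 4792] [ 457.  -221.8] [100.4  60.8] 54.37 z 0.0039
up [203, 95, 84, 66, 859] [ 427.3 -200.8] [99.7  8.1] 54.35 z 0.0398
all [203, 94, 114, 103, 5758] [ 448.2 -217.1] [107.2  80.5] 54.27 z 0.0041
-0.004 89 [[5.4, -9.5, -6.9], [10.7, 10.0, -3.2]]
-0.008 255 [[5.4, -13.0, -11.0], [10.7, 11.4, -5.1]]
-0.015 351 [[5.4, -14.0, -17.9], [10.6, 12.6, -12.1]]
-0.025 435 [[5.3, -14.1, -27.9], [10.7, 12.6, -22.1]]
```

```bash
cat >> h.py <<'E'
RY=np.radians(-73.6); RX=np.array([np.cos(RY),np.sin(RY),0]); RO=np.array([.5593,-.4103,0])
PIN=np.array([.5503,-.3796,.0235])
FY=np.radians(-35.65); UP=np.array([.4273,-.2008,.028])
E
python3 - <<'E'
from h import *
R=down(RY+np.pi)*Ro.from_rotvec([0,np.radians(18),0])
if R.as_matrix()[2,0]>0: R=down(RY+np.pi)*Ro.from_rotvec([0,-np.radians(18),0])
e=R.apply([.0107,0,0]); print("x axis",R.as_matrix()[:,0],"z",R.as_matrix()[:,2])
pt=lambda z: np.array([*PIN[:2],z])-e
r.move_to(pt(.05),R.as_quat())
g=r.move_straight(pt(.028),max_speed=.1); f0=np.array(r.get_ft_force())
g=r.move_straight(pt(.006),max_speed=.02,guard=14)
p=np.array(r.get_tool_pos()); print(g,"edge z",(p+e)[2],np.array(r.get_ft_force())-f0)
r.sleep(.3); print(np.array(r.get_tool_pos())+e,np.array(r.get_ft_force())-f0)
r.move_straight(pt(.06),max_speed=.15)
r.move_to((.55,-.37,.17),down(np.radians(108)).as_quat())
im,d,P,T=wrist(); h=cv2.cvtColor(im,cv2.COLOR_RGB2HSV)
m=(h[...,1]>170)&((h[...,0]<6)|(h[...,0]>174))&(h[...,2]>80)&(np.hypot(P[...,0]-PIN[0],P[...,1]-PIN[1])<.015)
bd=(np.hypot(P[...,0]-PIN[0],P[...,1]-PIN[1])<.025)&(np.hypot(P[...,0]-PIN[0],P[...,1]-PIN[1])>.013)
print(m.sum(),np.round(P[m].mean(0),4),"board z",np.median(P[bd][:,2]),r.get_t())
cv2.imwrite("pics/C.png",cv2.resize(im[130:280,180:380,::-1],(800,600)))
E
```

```text
x axis [-0.26852268  0.91236181 -0.30901699] z [ 0.08724831 -0.29644432 -0.95105652]
True edge z 0.011022839895888112 [-1.8185299   2.12279834  6.4782098 ]
[ 0.55068544 -0.37984762  0.0109758 ] [-2.37864589  2.20671968  5.72179079]
0 [nan nan nan] board z 0.2150575329422407 6.375<stdin>:16: RuntimeWarning: Mean of empty slice.
  ret = um.true_divide(
```

View pics/C.png

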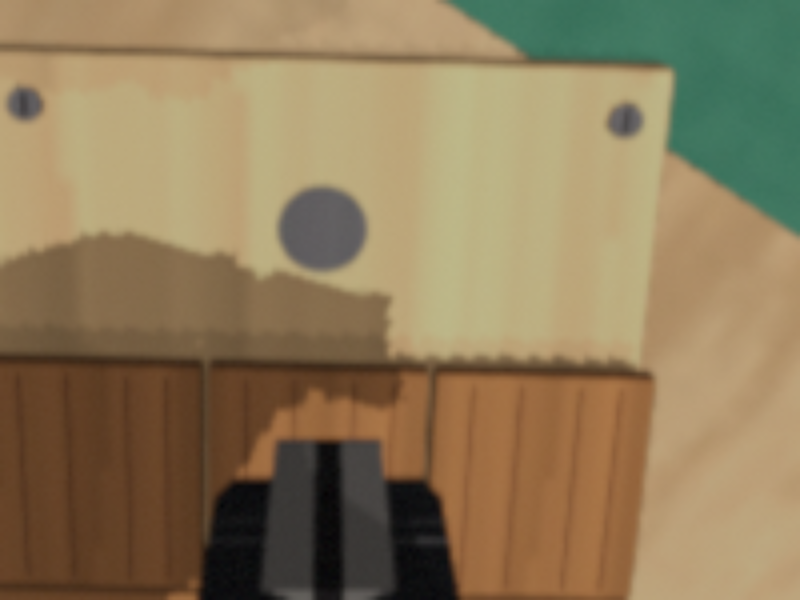

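The pin is on its stop: the red head has sunk below the grey collar at crop (322,228), and the edge height was 11.0 mm. Now I'll grasp the flashing.

```bash
python3 - <<'E'
from h import *
R=down(FY-np.pi/2); q=R.as_quat()
r.open_gripper()
r.move_to((*UP[:2],.10),q)
print(r.get_q())
print("guard",r.move_straight((*UP[:2],.0095),max_speed=.08,guard=8))
print(r.get_tool_pos()); r.clamp(70); r.sleep(.2)
print(r.get_grip_width(),r.get_finger_force(),r.get_ft_force())
r.move_straight((*UP[:2],.11),max_speed=.1); r.sleep(.3)
print(r.get_grip_width(),r.get_ft_force(),r.get_t(),r.get_tool_pos())
im,d,P,T=wrist(); cv2.imwrite("pics/D.png",im[:,:,::-1]); np.savez("/tmp/D.npz",p=im,d=d,P=P,T=T)
E
```

```text
[-4.39448365e-01  6.16362207e-02 -4.00604269e-01  1.10800893e+00
 -5.16174158e-05 -1.38739458e+00]
guard False
[ 0.4277275  -0.20098697  0.01000787]
0.07763292333341952 68.52913856506348 [ 0.80179521 -0.39161575  2.91718049]
0.07727302818386719 [ 0.36022188 -0.822878   -0.66835393] 12.575 [ 0.42713668 -0.20069786  0.10966135]
```

View pics/D.png

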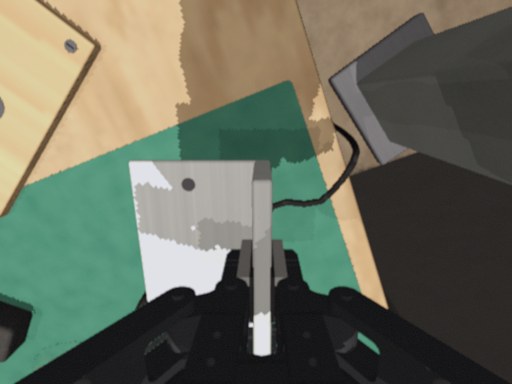

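The flashing is held, square in the pads: the leg spans columns 130–250 and its near end is at row 160. I'll measure it in the tool frame.

```bash
python3 - <<'E'
from h import *
D=np.load("/tmp/D.npz"); h=cv2.cvtColor(D["p"],cv2.COLOR_RGB2HSV)
T=D["T"]@np.linalg.inv(r.camera_info("wrist")["tool_from_camera"])
q=((D["P"]-T[:3,3])@T[:3,:3])
m=(h[...,1]<40)&(h[...,2]>110)
z=q[...,2]
leg=m&(abs(z-.006)<.008)&(q[...,0]>.01)&(q[...,0]<.06)&(abs(q[...,1])>.008)&(abs(q[...,1])<.08)
k=cv2.erode(leg.astype(np.uint8),np.ones((5,5)))>0
c,*_=np.linalg.lstsq(np.c_[q[k][:,:2],np.ones(k.sum())],q[k][:,2],rcond=None); print("plane",c,k.sum(), "x range",np.percentile(q[leg][:,0],[0.5,99.5]),"y",np.percentile(q[leg][:,1],[0.5,99.5]))
b=cv2.minAreaRect((q[leg][:,:2]*1000).astype(np.float32)); print(b)
u=m&(abs(z+.030)<.006)&(q[...,0]>.015)&(abs(q[...,1])<.012)
print("up",u.sum(),cv2.minAreaRect((q[u][:,:2]*1000).astype(np.float32)),q[u].mean(0))
E
```

```text
plane [-0.00067533 -0.00118674  0.00586484] 6846 x range [0.01023273 0.04969908] y [-0.06556999 -0.00831754]
((29.96238136291504, -37.141300201416016), (58.27570343017578, 39.92000198364258), 89.99956512451172)
up 1598 ((32.46442413330078, -0.2884702682495117), (7.732862949371338, 34.85002517700195), 89.83303833007812) [ 0.03345328 -0.00026777 -0.0300025 ]
```

```bash
python3 - <<'E'
from h import *
q=down(RY-np.pi/2).as_quat()
t=lambda x,z: RO+RX*(x-.066)+np.array([0,0,z])
r.move_to(t(-.015,.10),q)
r.move_straight(t(-.015,.024),max_speed=.1); r.sleep(.3)
print(r.get_tool_pos()-t(-.015,.024),r.get_ft_force(),r.get_t())
im,d,P,T=wrist(); cv2.imwrite("pics/E.png",im[:,:,::-1]); np.savez("/tmp/E.npz",p=im,d=d,P=P,T=T)
L=(P-RO)@np.c_[RX,np.cross([0,0,1],RX),[0,0,1]]
h=cv2.cvtColor(im,cv2.COLOR_RGB2HSV)
def st(n,m,i):
    m=cv2.erode(m.astype(np.uint8),np.ones((3,3)))>0
    print(n,m.sum(),np.round(np.percentile(L[m],[1,50,99],axis=0)*1000,1).tolist(),cv2.minAreaRect((L[m][:,:2]*1000).astype(np.float32)))
st("shingle",(h[...,1]>90)&(h[...,0]<19)&(abs(L[...,2]-.028)<.004)&(abs(L[...,0])<.07)&(abs(L[...,1])<.1),0)
st("leg",(h[...,1]<40)&(h[...,2]>80)&(abs(L[...,2]-.018)<.004)&(L[...,0]>-.075)&(L[...,0]<.01)&(abs(L[...,1])<.06),0)
st("board",(h[...,1]>40)&(abs(L[...,2]-.012)<.002)&(abs(L[...,0])<.1)&(abs(L[...,1])<.1),0)
E
```

```text
[ 0.00025399 -0.00018265  0.00049651] [ 0.36587332 -0.24473683 -0.92328508] 14.5583
shingle 25298 [[0.8, -82.6, 25.7], [25.7, -13.6, 27.7], [66.1, 70.9, 29.1]] ((26.005895614624023, 1.3244705200195312), (176.76205444335938, 64.10244750976562), 78.6573715209961)
leg 12463 [[-73.4, -48.6, 17.2], [-42.1, -19.3, 18.5], [-15.8, 24.7, 19.9]] ((-44.385658264160156, -0.053676605224609375), (98.43223571777344, 59.214599609375), 89.67782592773438)
board 15194 [[-72.7, -83.5, 10.4], [-18.0, -59.8, 11.8], [5.5, 44.0, 13.3]] ((-33.431114196777344, -4.460029602050781), (159.15567016601562, 80.26175689697266), 89.84503173828125)
```

View pics/E.png

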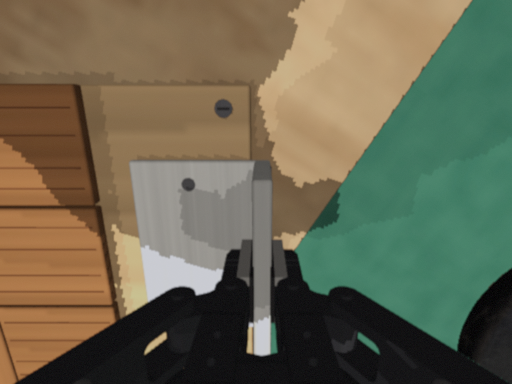

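The view shows the leg's edge about 15 mm short of the shingle edge and square to it, with its top at 18.5 mm, below the shingle underside at 21 mm. Now I'll insert it, then press.

```bash
python3 - <<'E'
from h import *
t=lambda x,z: RO+RX*(x-.066)+np.array([0,0,z])
print("guard",r.move_straight(t(.0205,.0238),max_speed=.03,guard=6)); r.sleep(.3)
f0=np.array(r.get_ft_force()); print(np.round((np.array(r.get_tool_pos())-t(.0205,.0238))*1000,2),f0)
print("guard",r.move_straight(t(.0205,.018),max_speed=.01,guard=5)); 
p=np.array(r.get_tool_pos()); z=p[2]
for i in range(16):
    r.sleep(.15); f=np.array(r.get_ft_force())-f0; print(np.round(r.get_tool_pos()[2],4),np.round(f,2))
    if f[2]>9.5: break
    z-=.0003 if f[2]<7.5 else .00012
    r.move_straight((*t(.0205,0)[:2],z),max_speed=.01)
r.sleep(.4); print(np.round((np.array(r.get_tool_pos())-t(.0205,0))*1000,2),np.array(r.get_ft_force())-f0,r.get_torque(),r.get_grip_width(),r.get_finger_force(),r.get_t())
im,d,P,T=wrist(); cv2.imwrite("pics/F.png",im[:,:,::-1])
L=(P-RO)@np.c_[RX,np.cross([0,0,1],RX),[0,0,1]]; h=cv2.cvtColor(im,cv2.COLOR_RGB2HSV)
def st(n,m):
    m=cv2.erode(m.astype(np.uint8),np.ones((3,3)))>0
    c,*_=np.linalg.lstsq(np.c_[L[m][:,:2],np.ones(m.sum())],L[m][:,2],rcond=None)
    print(n,np.round(np.percentile(L[m],[1,50,99],axis=0)*1000,1).tolist(),c)
st("shingle",(h[...,1]>90)&(h[...,0]<19)&(abs(L[...,2]-.028)<.006)&(abs(L[...,0])<.06)&(abs(L[...,1])<.1))
st("leg",(h[...,1]<40)&(h[...,2]>80)&(abs(L[...,2]-.016)<.004)&(L[...,0]>-.04)&(L[...,0]<.01)&(abs(L[...,1])<.06))
E
```

```text
guard False
[-0.    0.09  0.03] [ 0.74982592 -0.83011097 -1.77650615]
guard True
0.0217 [0.12 1.42 7.58]
0.0217 [-1.25  0.98  4.26]
0.0217 [-2.3   1.94  7.14]
0.0217 [-2.55  2.35  7.74]
0.0217 [-2.04  1.59  9.4 ]
0.0217 [-3.67  2.06  9.22]
0.0217 [-3.22  1.79 10.24]
[ 0.13 -0.12 21.72] [-2.21839452  1.91355013 10.21799959] [ 0.21796039  0.35787115 -0.02756699] 0.07795446329078305 69.73332166671753 19.575
shingle [[1.1, -83.1, 25.0], [31.4, -37.0, 27.7], [58.6, 40.7, 29.1]] [ 0.00267073 -0.00101959  0.02756195]
leg [[-38.4, -48.4, 14.4], [-15.7, -20.5, 15.8], [2.0, 22.6, 17.2]] [-0.00060111 -0.00010871  0.01579145]
```

View pics/F.png

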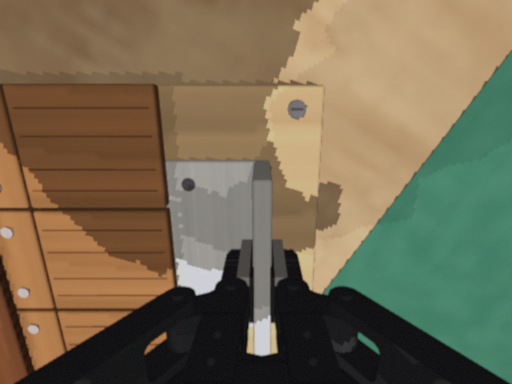

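The leg lies flat with its top at 15.8 mm, its edge hidden under the shingles from column ~168, and the shingles are level. The push is about 10 N. I'll confirm it's steady and hand in.

```bash
python3 - <<'E'
from h import *
fs=[]
for i in range(10): r.sleep(.05); fs.append(r.get_ft_force()[2]+1.3)
print(np.mean(fs),np.std(fs),r.get_t()); print(r.sign_off())
E
```

```text
10.103202784727156 0.38631383558429666 20.125
the job is handed in; nothing more can be done
None
```

The job is handed in at about 20 s: the pin is down on its stop, and the flashing is tucked about 20 mm under the shingles, square, centred and flat, still gripped and pressed down with about 10 N; the shingles measured level, and I never moved near the sanding block or the tape.

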